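# Flip the wide rocker on the bench switch bank with the stylus

## Robot

A 6-joint arm with a two-finger parallel gripper is mounted at the origin on the work surface. World frame = base frame: x ahead of the robot, y to its left, z up, the work surface at z = 0. Lengths are in m, angles in rad, forces in N, time in s.
With the tool pointing down it reaches from about 0.3 to 0.875 m from the base axis. Payload 6.4 kg.
Tool frame: the origin (TCP) lies on the centre line of the jaws, within the pads' length; the fingertips stand 25 mm ahead of it and the grasp point (between the pads) lies 6 mm ahead of it (ctrl.tip_reach is the distance from the TCP to the fingertips, in m); z points along the fingers, y is the line along which they close (so a half turn about z gives the same grasp; the last joint's range is limited). The gripper opens to 85 mm and grips with 20 to 120 N. Pads are 22 mm wide; open, the fingers measure 114 mm over their backs; the gripper's body (76 mm by 85 mm) begins 54 mm behind the grasp point. The pads swing forward as they close: fully open they stand 13 mm farther back than shut.
Start: joints at [1.002, 0.181, 1.607, -0, 1.354, -0.206], TCP at [0.204, 0.538, 0.256] pointing down, gripper open.
Joint ranges: [-2.99, 2.99], [-0.89, 2.07], [0.3, 2.58], [-1.14, 4.28], [0, 2.63], [-3.12, 3.12]. Speed limits (rad/s): [2.57, 2.57, 3.01, 3.14, 3.14, 3.14].

## Interface

Orientations are given as a unit quaternion [w, x, y, z].
In Python, from bench import ctrl gives the robot as it stands.
- The arm moves only by the tool servo_tool, never from a script. Its argument "motion" is a list that holds one entry, the list of rows, each a list of 5 numbers: the shift along the tool's x, y, z in cm, then the turn about the tool's z in degrees, then the closure, from -1 (fully open) to 1 (shut). In form: [[[dx, dy, dz, twist, claw], ...]]. A call has 1 to 5 rows; each row is the pose to reach, as a shift and turn from the pose commanded when the call began, along the tool's axes at that moment; what a row does not reach only later rows make up. A row lasts 1/10 s, in which the tool goes at most 50 mm and 8.59 degrees, less where a joint would pass 70% of its speed; a pose out of reach is approached as far as the arm can. A call with a gripper value outside its range is refused whole. The fingers move at their own pace and stop on an object; the grip force is fixed at half the most. Time passes only in rows, so rows that repeat a pose let the fingers close. It gives the time, the measured TCP pose, the force, the opening and the grip force at its end, in the units of the state.
- ctrl.get_obs(): the state, without advancing time (a new reading comes with each control period).
- ctrl.camera(name): name is "scene" or "top"; returns a dict with "pixels" (480x640x3 uint8, red, green, blue), "depth" (480x640 float32, m along the optical axis (not along the pixel's ray), 0 where there is no reading), "fx", "fy", "cx", "cy" (pixels), "k1" (the pictures are not rectified: a ray, as slopes to the right and down, at radius r is drawn at 1 + k1 r^2 times it, then the intrinsics apply), "R" (3x3) and "t" (3): a world point X has camera coordinates R X + t. Camera axes: x right, y down, z forward; pixel columns grow to the right and rows downward; lengths in m; the calibration is good to about 2 mm. A picture is of the moment at which its call begins.
- ctrl.hand_in(): hands the job in; it is judged then, once.
The state is a dict: "time_s": time; "q": joint angles; "dq": joint speeds; "joint_efforts": joint torques, N m; "eef_pos": TCP position; "eef_rot": TCP orientation; "wrist_force": force on the tool from outside, world axes, zero at the start; "torque": the same for the moment, N m; "opening": opening from 0.0 (shut) to 1.0 (fully open); "grasp_force": force on a finger pad.
Only numpy, scipy, OpenCV 4.12 (cv2) and the standard library are available. Lean on these libraries where they do the work, as an engineer would, in place of code of your own. Each camera call takes 0.05 s, during which the arm holds its last target. There are 200 camera calls.

## Task

Switch on the heating block: take the stylus out of its holder and use its tip, not the gripper, to press down the raised far end of the wide rocker on the switch bank until that rocker is fully over. Leave the three narrow rockers as they are, then put the stylus back in its holder, upright with its collar resting on the block, and let go.

Things in the scene. Friction and masses are not known exactly. Their poses are not given: they have to be found in the camera images.
- stylus: Upright stylus 120 mm long, about 60 g, hanging in its holder. Origin at its tip (6 mm above the table when home), z up its axis. From the tip: steel stem 12 mm in diameter, tapered over the last 12 mm to a 4 mm round tip; at 52-58 mm a round collar 40 mm in diameter; at 58-120 mm a round white handle 16 mm in diameter, to grip.
- holder: Fixed aluminium block 70 x 70 mm, 58 mm high, with a vertical through hole 24 mm in diameter at its centre. Origin at the centre of its underside, on the table, z up. The stylus is home when its stem is in the hole and its collar rests on the block.
- wide_switch: Fixed bezel of the wide switch, one of four 40 mm apart in a row on a white box 110 x 200 mm, 45 mm high; its place in the row varies, the box is turned up to 0.4 rad. Frame 62 x 36 mm, 10 mm high. Origin: centre of its underside, on the box top; z up, x the long way of the rocker, away from the robot, y along the row.
- wide_rocker (a joint): Wide black rocker, a plate 48 (x) x 26 (y) x 8 mm on a pivot along y, 10 mm above the bezel's origin. 0: far end (+x) raised, off; 0.5 rad: far end down, on. Starts at 0 to 0.04. Its top at x = +15 mm is 18 mm above that origin when off, 10 mm when on. Pressing there takes about 2.5 N; it stays where left, with a hard stop.
- narrow1_rocker (a joint): Angle of a narrow rocker: same as the wide one but only 12 mm wide (bezel 62 x 22 mm). Starts off, at 0 to 0.04 rad; must stay off.
- narrow2_rocker (a joint): Angle of another narrow rocker, likewise.
- narrow3_rocker (a joint): Angle of the third narrow rocker, likewise.
There are look-alikes about, which are no part of the job. There is more than one size of the stylus; the job needs the middle-sized. Several things have the shape of the holder; the one meant has the colours described above.

How it is judged:
By the outcome, as a careful person would: the job done as asked, in the order asked, and still so for the second after the job is handed in, with the robot touching nothing.
It also fails if it takes over 42 s, if anything falls off the work surface, if the arm or the gripper's body presses on something with over 40 N, if the wrist force passes 120 N, or if a joint passes its speed limit or range.

## Working session

There is one attempt and no reset: what is moved stays moved. The work goes in short steps, Python scripts to look and compute and a tool call to move; the robot and the scene stay as the last step left them, time stands still between calls to the robot, and variables do not carry over. Pictures are saved under pics/ and viewed, at most 10 in all, crops included, and the job is handed in when it is done.

Besides the shell and the picture viewer there is one more tool, called after "Emit:" in YAML: its name, and indented under it one key for each argument. servo_tool: Moves the arm, as the interface text tells. Its arguments: {"type":"object","properties":{"motion":{"type":"array"}},"required":["motion"]}

```bash
mkdir -p pics
cat > h.py <<'E'
import numpy as np,cv2,pickle
def load(n): return pickle.load(open(f'pics/{n}.pkl','rb'))
def snap(ctrl,cam,n):
    c=ctrl.camera(cam); pickle.dump(c,open(f'pics/{n}.pkl','wb')); cv2.imwrite(f'pics/{n}.png',c['pixels'][:,:,::-1]); return c
def ray(c,u,v):
    K=np.array([[c['fx'],0,c['cx']],[0,c['fy'],c['cy']],[0,0,1.]])
    p=cv2.undistortPoints(np.array([[[u,v]]],float),K,np.array([c['k1'],0,0,0.]))[0,0]
    return np.array([p[0],p[1],1.])
def atz(c,u,v,z):
    R=np.array(c['R']);t=np.array(c['t']);d=R.T@ray(c,u,v);o=-R.T@t
    return o+d*(z-o[2])/d[2]
def dep(c,u,v):
    R=np.array(c['R']);t=np.array(c['t']);return R.T@(ray(c,u,v)*c['depth'][int(round(v)),int(round(u))]-t)
def proj(c,X):
    p=np.array(c['R'])@X+np.array(c['t']);s=p[:2]/p[2];s=s*(1+c['k1']*(s@s));return c['fx']*s[0]+c['cx'],c['fy']*s[1]+c['cy']
E
python3 - <<'E'
from bench import ctrl
from h import *
for n in('top','scene'):
    c=snap(ctrl,n,n+'0'); print(n,c['fx'],c['k1'],-np.array(c['R']).T@np.array(c['t']),np.round(c['R'],2).tolist())
print(ctrl.get_obs())
E
```

```text
top 456.49969403053825 -0.06082623526679711 [ 0.45384189 -0.12101397  0.92971994] [[-0.03, -1.0, 0.01], [-1.0, 0.03, -0.07], [0.07, -0.01, -1.0]]
scene 566.7933304490623 -0.001932580157982441 [ 1.25538483 -0.38361753  0.62575651] [[0.34, 0.94, 0.02], [0.56, -0.19, -0.81], [-0.76, 0.29, -0.59]]
{'time_s': 0.1, 'q': array([ 1.00173202e+00,  1.81507191e-01,  1.60790176e+00,  6.75444939e-06,
        1.35376593e+00, -2.06291435e-01]), 'dq': array([ 0.00070557, -0.00203556, -0.00337754, -0.00106029,  0.00132775,
        0.00041633]), 'joint_efforts': array([ 1.50928868e-04, -4.45878339e+01, -3.52240920e+01, -2.60384259e-04,
        4.12705878e-03,  1.87330693e-05]), 'eef_pos': array([0.20378039, 0.53720119, 0.25545447]), 'eef_rot': array([-3.02123885e-04,  1.80394097e-01,  9.83594095e-01, -7.31155275e-04]), 'wrist_force': array([-1.09591676,  0.61882482,  0.1655724 ]), 'torque': array([-0.09209838,  0.04112135,  0.01879721]), 'grasp_force': 0.0, 'opening': 0.998091495548879}
```

View pics/top0.png

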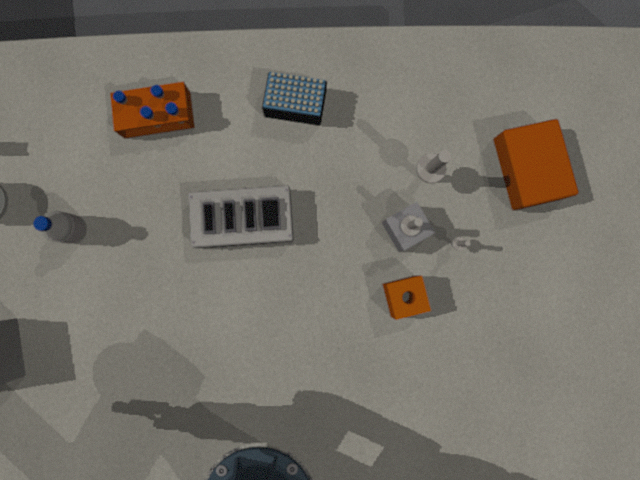

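View pics/scene0.png

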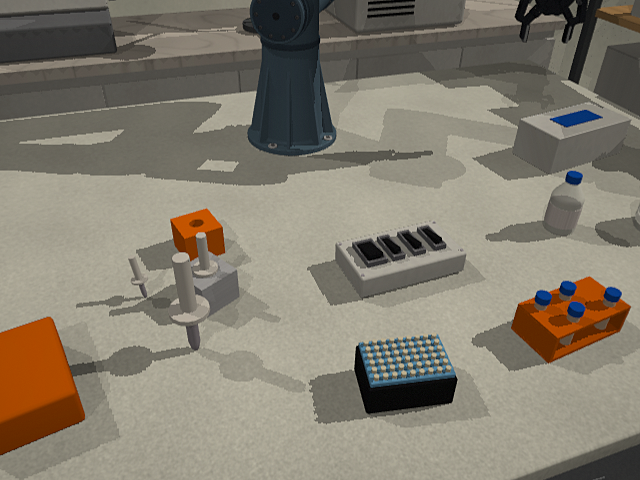

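The middle stylus stands in the grey block at top (411,224), scene (202,255). Look-alikes are the large stylus at top (435,165), the small one at (465,242), and the orange block at (407,297). The wide rocker is the rightmost of the four, at top (269,213).

Run:
```python
from h import *
c=load('top0');s=load('scene0')
a=cv2.resize(c['pixels'][175:257,180:310],None,fx=6,fy=6,interpolation=2)[:290*2-90]
a=cv2.resize(c['pixels'][180:255,180:300],(480,300),interpolation=2)
b=cv2.resize(c['pixels'][195:270,370:450],(320,300),interpolation=2)
d=cv2.resize(s['pixels'][215:300,325:475],(480,272),interpolation=2)
e=cv2.resize(s['pixels'][215:300,160:250],(288,272),interpolation=2)
img=np.zeros((580,800,3),np.uint8);img[:300,:480]=a;img[:300,480:]=b;img[305:577,:480]=d;img[305:577,490:778]=e
cv2.imwrite('pics/crop1.png',img[:,:,::-1])
for n,cc,u,v in[('handletop t',c,412,222),('handletop s',s,202,236),('box',c,285,200),('wide',c,269,213),('block',c,398,240)]:print(n,dep(cc,u,v).round(4))
```

```text
handletop t [ 0.541  -0.3056  0.1083]
handletop s [ 0.5409 -0.3105  0.1253]
box [ 0.5973 -0.0726  0.046 ]
wide [ 0.5708 -0.042   0.059 ]
block [ 0.5122 -0.2882  0.0589]
```

View pics/crop1.png

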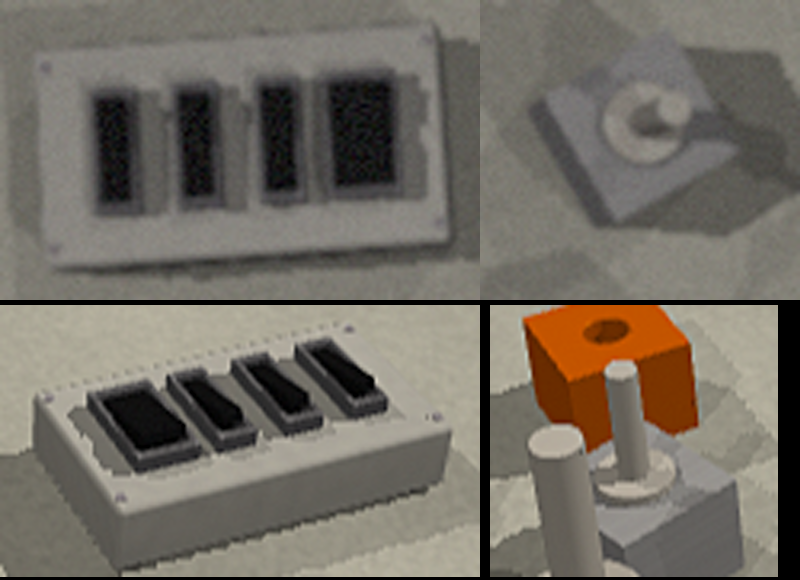

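Run:
```python
from h import *
from bench import ctrl
c=load('top0');s=load('scene0')
T=lambda x,y:(180+x/4-.5,180+y/4-.5)
T2=lambda x,y:(370+(x-480)/4-.4,195+y/4-.4)
S=lambda x,y:(325+x/3.2-.4,215+(y-305)/3.2-.4)
S2=lambda x,y:(160+(x-490)/3.2-.4,215+(y-305)/3.2-.4)
p=lambda n,X:print(n,X.round(4))
p('collar t',atz(c,*T2(645,122),.064));p('htop t',atz(c,*T2(673,104),.126))
p('collar s',atz(s,*S2(635,476),.064));p('htop s',atz(s,*S2(622,370),.126))
blk=np.array([atz(c,*T2(*q),.058) for q in[(545,100),(668,38),(735,150),(613,215)]]);print('blk',blk.round(3),blk.mean(0))
sc=np.array([atz(c,*T(*q),.045) for q in[(46,68),(427,38),(437,223),(55,250)]]);print('screws top',sc.round(4).tolist(),sc.mean(0))
ss=np.array([atz(s,*S(*q),.045) for q in[(348,329),(47,397),(121,497),(437,417)]]);print('screws scn',ss.round(4).tolist(),ss.mean(0))
bt=np.array([atz(c,*T(*q),.055) for q in[(325,74),(396,72),(402,195),(334,198)]]);print('bezel top',bt.round(4).tolist(),bt.mean(0))
bs=np.array([atz(s,*S(*q),.055) for q in[(89,400),(152,382),(203,457),(137,469)]]);print('bezel scn',bs.round(4).tolist(),bs.mean(0))
from scipy.spatial.transform import Rotation as R
q=ctrl.get_obs()['eef_rot'];print(R.from_quat(q,scalar_first=True).as_matrix().round(3))
```

```text
collar t [ 0.5398 -0.3131  0.064 ]
htop t [ 0.5413 -0.3122  0.126 ]
collar s [ 0.5411 -0.3126  0.064 ]
htop s [ 0.5386 -0.3117  0.126 ]
blk [[ 0.552 -0.266  0.058]
 [ 0.581 -0.327  0.058]
 [ 0.526 -0.358  0.058]
 [ 0.496 -0.297  0.058]] [ 0.53870731 -0.31211359  0.058     ]
screws top [[0.6096, 0.1119, 0.045], [0.6192, -0.0754, 0.045], [0.5281, -0.0783, 0.045], [0.5199, 0.108, 0.045]] [0.569195   0.01654099 0.045     ]
screws scn [[0.5174, 0.1094, 0.045], [0.5236, -0.0785, 0.045], [0.6151, -0.074, 0.045], [0.6076, 0.1137, 0.045]] [0.56589999 0.01765382 0.045     ]
bezel top [[0.601, -0.0262, 0.055], [0.6011, -0.0606, 0.055], [0.5412, -0.0622, 0.055], [0.5407, -0.0295, 0.055]] [ 0.57099525 -0.04464702  0.055     ]
bezel scn [[0.5459, -0.0635, 0.055], [0.5416, -0.025, 0.055], [0.61, -0.0269, 0.055], [0.6082, -0.0629, 0.055]] [ 0.57639916 -0.04458451  0.055     ]
[[-0.935  0.355 -0.001]
 [ 0.355  0.935 -0.001]
 [ 0.    -0.002 -1.   ]]
```

Emit:
servo_tool:
  motion:
    - [[-61.6, -67.5, 0, 0, -1], [-61.6, -67.5, 0, 0, -1], [-61.6, -67.5, 0, 0, -1], [-61.6, -67.5, 0, 0, -1], [-61.6, -67.5, 0, 0, -1]]

```text
time_s: 0.6
eef_pos: [0.296, 0.3033, 0.256]
eef_rot: [-0.0, 0.18, 0.984, -0.0]
wrist_force: [1.0, 1.0, 0.5]
opening: 1.003
grasp_force: 0.0
```

```bash
cat >> h.py <<'E'
def delta(ctrl,target):
    from scipy.spatial.transform import Rotation as R
    o=ctrl.get_obs();M=R.from_quat(o['eef_rot'],scalar_first=True).as_matrix()
    print('t',o['time_s'],'pos',o['eef_pos'].round(4),'open',round(o['opening'],3),'gf',o['grasp_force'],'F',o['wrist_force'].round(2));print('z',M[:,2].round(4),'x',M[:,0].round(3))
    print('delta cm',(M.T@(np.array(target)-o['eef_pos'])*100).round(2))
E
python3 - <<'E'
from h import *
from bench import ctrl
s=load('scene0');c=load('top0')
for n,cc,u,v in[('large top',s,181,258),('large tip',s,195,347),('small',s,135,258),('small t',c,463,242),('large t',c,428,175)]:print(n,dep(cc,u,v).round(3))
delta(ctrl,(.540,-.312,.255))
E
```

```text
large top [ 0.649 -0.352  0.173]
large tip [ 0.653 -0.353  0.012]
small [ 0.392 -0.417  0.   ]
small t [ 0.504 -0.41   0.072]
large t [ 0.632 -0.346  0.083]
t 0.6 pos [0.296  0.3033 0.256 ] open 1.003 gf 0.0 F [1.   1.04 0.55]
z [-1.e-04 -2.e-04 -1.e+00] x [-0.935  0.354  0.   ]
delta cm [-44.61 -48.91   0.11]
```

Emit:
servo_tool:
  motion:
    - [[-44.6, -48.9, 0, 0, -1], [-44.6, -48.9, 0, 0, -1], [-44.6, -48.9, 0, 0, -1], [-44.6, -48.9, 0, 0, -1], [-44.6, -48.9, 0, 0, -1]]

```text
time_s: 1.1
eef_pos: [0.3881, 0.0707, 0.2563]
eef_rot: [0.0, 0.18, 0.984, 0.0]
wrist_force: [0.6, 0.1, 0.6]
opening: 1.007
grasp_force: 0.0
```

Emit:
servo_tool:
  motion:
    - [[-27.0, -29.7, 0, 0, -1], [-27.0, -29.7, 0, 0, -1], [-27.0, -29.7, 0, 0, -1], [-27.0, -29.7, 0, 0, -1], [-27.0, -29.7, 0, 0, -1]]

```text
time_s: 1.6
eef_pos: [0.4797, -0.1621, 0.256]
eef_rot: [-0.0, 0.181, 0.984, 0.0]
wrist_force: [1.3, 0.4, -0.5]
opening: 1.002
grasp_force: 0.0
```

Run:
```python
from h import *
from bench import ctrl
delta(ctrl,(.540,-.312,.103))
```

```text
t 1.6 pos [ 0.4797 -0.1621  0.256 ] open 1.002 gf 0.0 F [ 1.34  0.44 -0.5 ]
z [-2.e-04  3.e-04 -1.e+00] x [-0.935  0.355  0.   ]
delta cm [-10.97 -11.88  15.29]
```

Emit:
servo_tool:
  motion:
    - [[-11.0, -11.9, 0, 0, -1], [-11.0, -11.9, 0, 0, -1], [-11.0, -11.9, 0, 0, -1], [-11.0, -11.9, 0, 0, -1], [-11.0, -11.9, 0, 0, -1]]

```text
time_s: 2.1
eef_pos: [0.5399, -0.3118, 0.255]
eef_rot: [-0.001, 0.182, 0.983, 0.0]
wrist_force: [0.8, 0.2, 0.4]
opening: 1.002
grasp_force: 0.0
```

Run:
```python
from h import *
from bench import ctrl
delta(ctrl,(.540,-.312,.103))
```

```text
t 2.1 pos [ 0.5399 -0.3118  0.255 ] open 1.002 gf 0.0 F [0.83 0.17 0.42]
z [-0.0014  0.0012 -1.    ] x [-0.934  0.357  0.002]
delta cm [-0.04 -0.03 15.2 ]
```

Emit:
servo_tool:
  motion:
    - [[0, 0, 4.5, 0, -1], [0, 0, 9, 0, -1], [0, 0, 12.5, 0, -1], [0, 0, 15.2, 0, -1], [0, 0, 15.2, 0, -1]]

```text
time_s: 2.6
eef_pos: [0.5372, -0.306, 0.0998]
eef_rot: [-0.004, 0.18, 0.984, 0.003]
wrist_force: [-1.4, 0.5, -0.2]
opening: 0.999
grasp_force: 0.0
```

Emit:
servo_tool:
  motion:
    - [[0, 0, 0, 0, 1], [0, 0, 0, 0, 1], [0, 0, 0, 0, 1], [0, 0, 0, 0, 1], [0, 0, 0, 0, 1]]

```text
time_s: 3.1
eef_pos: [0.5406, -0.3107, 0.1054]
eef_rot: [0.001, 0.18, 0.984, -0.0]
wrist_force: [-0.0, 0.0, 4.5]
opening: 0.169
grasp_force: 58.3
```

Emit:
servo_tool:
  motion:
    - [[0, 0, 0, 0, 1], [0, 0, 0, 0, 1], [0, 0, 0, 0, 1]]

```text
time_s: 3.4
eef_pos: [0.5407, -0.3107, 0.1054]
eef_rot: [0.001, 0.18, 0.984, -0.0]
wrist_force: [-0.6, 0.4, 6.0]
opening: 0.173
grasp_force: 58.3
```

Emit:
servo_tool:
  motion:
    - [[0, 0, -2, 0, 1], [0, 0, -5, 0, 1], [0, 0, -8.5, 0, 1], [0, 0, -11, 0, 1], [0, 0, -11, 0, 1]]

```text
time_s: 3.9
eef_pos: [0.542, -0.3118, 0.2188]
eef_rot: [0.003, 0.18, 0.984, -0.002]
wrist_force: [-0.4, 0.8, 0.2]
opening: 0.173
grasp_force: 58.4
```

Run:
```python
from h import *
from bench import ctrl
delta(ctrl,(.585,-.0425,.21))
```

```text
t 3.9 pos [ 0.542  -0.3118  0.2188] open 0.173 gf 58.38549613952637 F [-0.39  0.81  0.21]
z [ 0.0059 -0.005  -1.    ] x [-0.935  0.355 -0.007]
delta cm [ 5.55 26.7   0.77]
```

Emit:
servo_tool:
  motion:
    - [[1.0, 4.8, 0, 0, 1], [2, 9.8, 0, 0, 1], [3, 14.8, 0, 0, 1], [4, 19.8, 0, 0, 1], [4.8, 23.8, 0, 0, 1]]

```text
time_s: 4.4
eef_pos: [0.579, -0.0681, 0.2125]
eef_rot: [-0.001, 0.18, 0.984, 0.0]
wrist_force: [0.9, -0.6, -1.1]
opening: 0.167
grasp_force: 58.5
```

Emit:
servo_tool:
  motion:
    - [[0.56, 3.0, 0, 0, 1], [0.56, 3.0, 0, 0, 1], [0.56, 3.0, 0, 0, 1], [0.56, 3, 0, 0, 1]]

```text
time_s: 4.8
eef_pos: [0.5847, -0.0415, 0.2133]
eef_rot: [-0.001, 0.181, 0.984, -0.0]
wrist_force: [-0.2, -0.7, -0.2]
opening: 0.171
grasp_force: 58.6
```

Run:
```python
from h import *
from bench import ctrl
delta(ctrl,(.585,-.0425,.18))
c=snap(ctrl,'top','t1');s=snap(ctrl,'scene','s1')
a=cv2.resize(c['pixels'][140:270,190:340],(400,347),interpolation=2)
b=cv2.resize(s['pixels'][120:300,300:500],(400,360),interpolation=2)
img=np.zeros((360,800,3),np.uint8);img[:347,:400]=a;img[:,400:]=b
cv2.imwrite('pics/crop2.png',img[:,:,::-1])
```

```text
t 4.8 pos [ 0.5847 -0.0415  0.2133] open 0.171 gf 58.625850677490234 F [-0.17 -0.68 -0.25]
z [-0.0014 -0.     -1.    ] x [-0.935  0.356  0.001]
delta cm [-0.06 -0.08  3.33]
```

View pics/crop2.png

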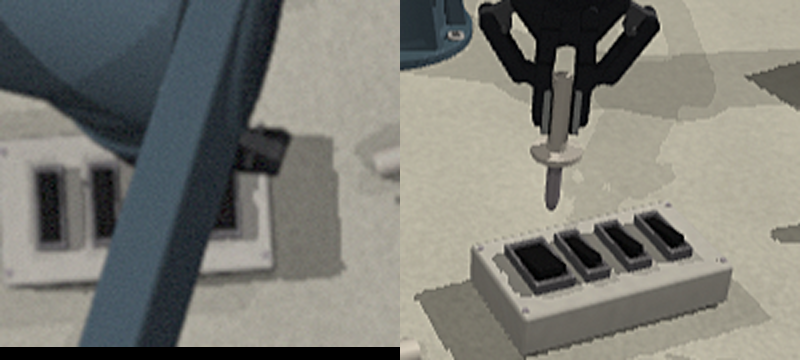

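Run:
```python
from h import *
s=load('s1')
P=np.array([.5847,-.0415,.114])
for h in(0,.055,.12):print(h,np.round(proj(s,P+[0,0,h]),1))
print(np.round(proj(s,P+[.01,0,0]),1),np.round(proj(s,P+[0,.01,0]),1),np.round(proj(s,P+[0,0,.01]),1))
a=s['pixels'][140:235,340:420];img=cv2.resize(a,None,fx=6,fy=6,interpolation=2)
cv2.imwrite('pics/crop3.png',img[:,:,::-1])
```

```text
0 [376.1 225.6]
0.055 [378.7 196.2]
0.12 [381.9 158.5]
[378.7 229. ] [381.8 224.5] [376.6 220.4]
```

View pics/crop3.png

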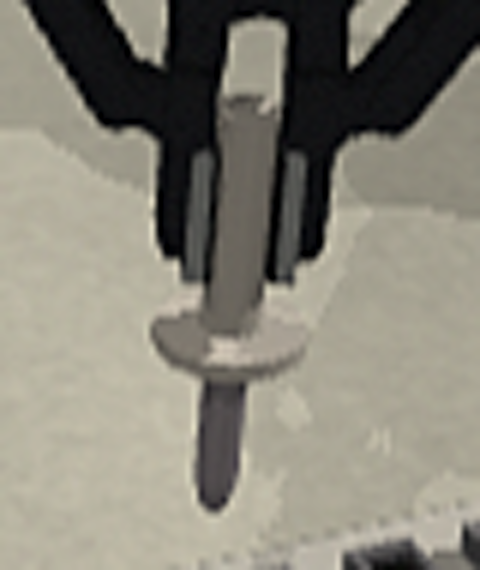

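Emit:
servo_tool:
  motion:
    - [[-0.05, -0.05, 2, 0, 1], [-0.05, -0.05, 4, 0, 1], [-0.05, -0.05, 4.6, 0, 1], [-0.05, -0.05, 4.6, 0, 1]]

```text
time_s: 5.3
eef_pos: [0.5847, -0.042, 0.1672]
eef_rot: [-0.001, 0.181, 0.983, 0.0]
wrist_force: [-0.6, -0.2, -0.8]
opening: 0.17
grasp_force: 58.6
```

Emit:
servo_tool:
  motion:
    - [[0, 0, 0.4, 0, 1], [0, 0, 0.8, 0, 1], [0, 0, 1.1, 0, 1], [0, 0, 1.3, 0, 1], [0, 0, 1.3, 0, 1]]

```text
time_s: 5.8
eef_pos: [0.5864, -0.0415, 0.1559]
eef_rot: [0.001, 0.18, 0.984, -0.0]
wrist_force: [2.1, -1.1, 2.8]
opening: 0.171
grasp_force: 58.9
```

Emit:
servo_tool:
  motion:
    - [[0, 0, 0.2, 0, 1], [0, 0, 0.3, 0, 1], [0, 0, 0.3, 0, 1]]

```text
time_s: 6.1
eef_pos: [0.5868, -0.0416, 0.1542]
eef_rot: [0.002, 0.18, 0.984, -0.0]
wrist_force: [2.0, 1.1, 9.3]
opening: 0.169
grasp_force: 59.7
```

Emit:
servo_tool:
  motion:
    - [[0, 0, 0.2, 0, 1], [0, 0, 0.3, 0, 1], [0, 0, 0.3, 0, 1]]

```text
time_s: 6.4
eef_pos: [0.5876, -0.0419, 0.1536]
eef_rot: [0.003, 0.18, 0.984, -0.0]
wrist_force: [-3.0, 1.0, 23.2]
opening: 0.174
grasp_force: 61.3
```

Emit:
servo_tool:
  motion:
    - [[0, 0, -1, 0, 1], [0, 0, -3, 0, 1], [0, 0, -6.5, 0, 1], [0, 0, -6.5, 0, 1]]

```text
time_s: 6.8
eef_pos: [0.5871, -0.0417, 0.2184]
eef_rot: [0.003, 0.18, 0.984, -0.0]
wrist_force: [1.6, 0.4, 0.1]
opening: 0.17
grasp_force: 58.8
```

Run:
```python
from h import *
from bench import ctrl
delta(ctrl,(.540,-.312,.215))
s=snap(ctrl,'scene','s2')
P=ctrl.get_obs()['eef_pos']-[0,0,.0994]
for h in(0,.055,.12):print(h,np.round(proj(s,P+[0,0,h]),1))
a=cv2.resize(s['pixels'][140:235,340:420],(400,475),interpolation=2)
b=cv2.resize(s['pixels'][215:300,330:420],(400,378),interpolation=2)
img=np.zeros((475,800,3),np.uint8);img[:,:400]=a;img[:378,400:]=b
cv2.imwrite('pics/crop4.png',img[:,:,::-1])
```

```text
t 6.8 pos [ 0.5871 -0.0417  0.2184] open 0.17 gf 58.80236327648163 F [1.55 0.42 0.14]
z [ 0.0051 -0.0017 -1.    ] x [-0.935  0.355 -0.005]
delta cm [ -5.18 -26.94   0.36]
0 [376.6 224.7]
0.055 [379.2 195.2]
0.12 [382.5 157.3]
```

View pics/crop4.png

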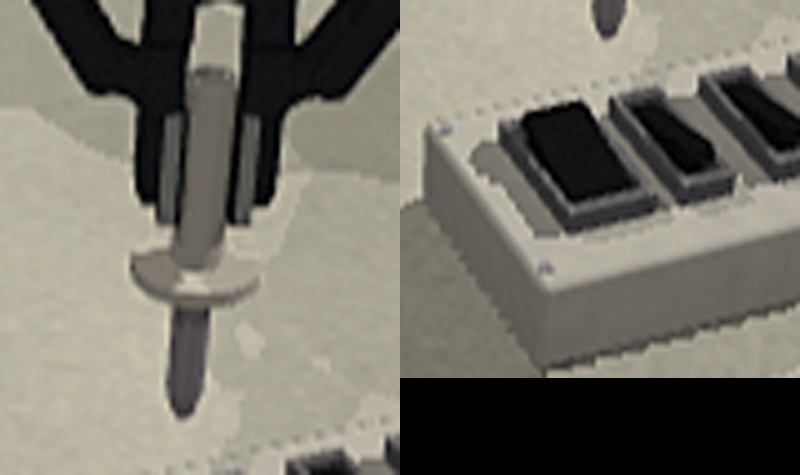

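Emit:
servo_tool:
  motion:
    - [[-0.9, -4.8, 0, 0, 1], [-1.8, -9.8, 0, 0, 1], [-2.8, -14.8, 0, 0, 1], [-3.8, -19.8, 0, 0, 1], [-4.6, -23.8, 0, 0, 1]]

```text
time_s: 7.35
eef_pos: [0.5421, -0.2816, 0.2121]
eef_rot: [-0.002, 0.181, 0.984, 0.001]
wrist_force: [0.8, 0.0, -0.5]
opening: 0.172
grasp_force: 58.9
```

Emit:
servo_tool:
  motion:
    - [[-0.6, -3.0, 0, 0, 1], [-0.6, -3.0, 0, 0, 1], [-0.6, -3.0, 0, 0, 1], [-0.6, -3.0, 0, 0, 1]]

```text
time_s: 7.75
eef_pos: [0.5386, -0.3088, 0.213]
eef_rot: [-0.001, 0.18, 0.984, 0.001]
wrist_force: [-0.2, 0.0, -0.3]
opening: 0.175
grasp_force: 58.8
```

Run:
```python
from h import *
from bench import ctrl
delta(ctrl,(.540,-.312,.10))
```

```text
t 7.75 pos [ 0.5386 -0.3088  0.213 ] open 0.175 gf 58.83520245552063 F [-0.24  0.03 -0.26]
z [-0.002   0.0021 -1.    ] x [-0.935  0.354  0.003]
delta cm [-0.28 -0.26 11.3 ]
```

Emit:
servo_tool:
  motion:
    - [[-0.25, -0.25, 1, 0, 1], [-0.25, -0.25, 3, 0, 1], [-0.25, -0.25, 4.3, 0, 1], [-0.25, -0.25, 4.3, 0, 1], [-0.25, -0.25, 4.3, 0, 1]]

```text
time_s: 8.25
eef_pos: [0.5405, -0.313, 0.1709]
eef_rot: [-0.0, 0.18, 0.984, 0.0]
wrist_force: [-0.8, -0.3, -1.6]
opening: 0.175
grasp_force: 58.8
```

Run:
```python
from h import *
from bench import ctrl
delta(ctrl,(.540,-.312,.107))
c=snap(ctrl,'top','t3');s=snap(ctrl,'scene','s3')
P=ctrl.get_obs()['eef_pos']-[0,0,.0974]
for h in(0,.055,.12):print(h,np.round(proj(s,P+[0,0,h]),1))
b=cv2.resize(s['pixels'][170:320,120:270],(600,600),interpolation=2)
cv2.imwrite('pics/crop5.png',b[:,:,::-1])
```

```text
t 8.25 pos [ 0.5405 -0.313   0.1709] open 0.175 gf 58.83541166782379 F [-0.82 -0.26 -1.58]
z [-8.e-04  7.e-04 -1.e+00] x [-0.935  0.354  0.001]
delta cm [0.07 0.07 6.39]
0 [203.5 262.7]
0.055 [199.5 234. ]
0.12 [194.4 197.1]
```

View pics/crop5.png

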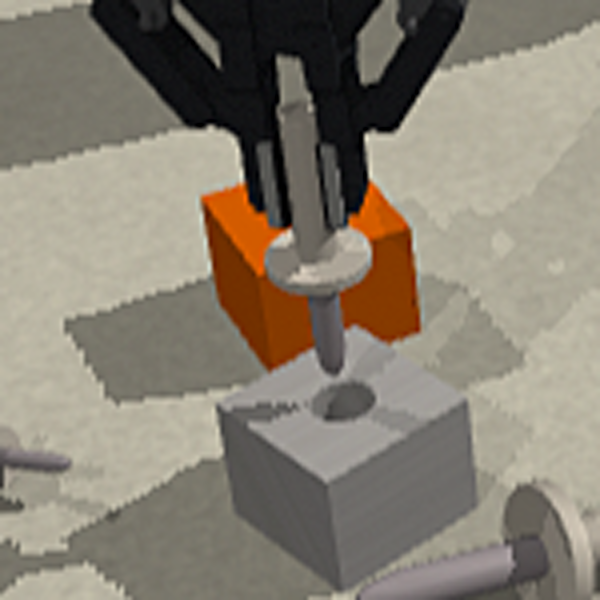

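Run:
```python
from h import *
s=load('s3');c=load('top0')
print(atz(s,205.4,270.1,.058))
from bench import ctrl
delta(ctrl,(*atz(s,205.4,270.1,.058)[:2],.107))
print(atz(s,202.9,262.6,.0735))
```

```text
[ 0.53891099 -0.31210338  0.058     ]
t 8.35 pos [ 0.541  -0.3137  0.1722] open 0.171 gf 58.834564089775085 F [ 0.07  0.   -0.14]
z [ 0.0011 -0.001  -1.    ] x [-0.935  0.355 -0.001]
delta cm [0.26 0.08 6.52]
[ 0.53870401 -0.31433341  0.0735    ]
```

Emit:
servo_tool:
  motion:
    - [[0.15, 0.15, 0, 0, 1], [0.15, 0.15, 1.5, 0, 1], [0.15, 0.15, 3.5, 0, 1], [0.15, 0.15, 5.5, 0, 1], [0.15, 0.15, 5.8, 0, 1]]

```text
time_s: 8.85
eef_pos: [0.5378, -0.3101, 0.1097]
eef_rot: [-0.002, 0.18, 0.984, 0.001]
wrist_force: [0.6, 0.3, 0.3]
opening: 0.174
grasp_force: 58.8
```

Emit:
servo_tool:
  motion:
    - [[0, 0, 0.3, 0, 1], [0, 0, 0.6, 0, 1], [0, 0, 0.8, 0, 1], [0, 0, 0.8, 0, 1]]

```text
time_s: 9.25
eef_pos: [0.5398, -0.3118, 0.1057]
eef_rot: [0.0, 0.18, 0.984, -0.0]
wrist_force: [0.4, 0.6, -0.7]
opening: 0.173
grasp_force: 58.8
```

Emit:
servo_tool:
  motion:
    - [[0, 0, 0.15, 0, 1], [0, 0, 0.3, 0, 1], [0, 0, 0.3, 0, 1]]

```text
time_s: 9.55
eef_pos: [0.5401, -0.3121, 0.1054]
eef_rot: [0.001, 0.18, 0.984, -0.0]
wrist_force: [-6.4, 3.4, 14.9]
opening: 0.171
grasp_force: 60.7
```

Emit:
servo_tool:
  motion:
    - [[0, 0, 0.1, 0, 1], [0, 0, 0.2, 0, 1], [0, 0, 0.2, 0, 1]]

```text
time_s: 9.85
eef_pos: [0.5402, -0.3121, 0.1053]
eef_rot: [0.001, 0.18, 0.984, -0.001]
wrist_force: [-11.5, 7.6, 28.5]
opening: 0.165
grasp_force: 61.9
```

Emit:
servo_tool:
  motion:
    - [[0, 0, -0.2, 0, 1], [0, 0, -0.4, 0, 1], [0, 0, -0.4, 0, 0.3], [0, 0, -0.4, 0, -0.3], [0, 0, -0.4, 0, -1]]

```text
time_s: 10.35
eef_pos: [0.5394, -0.3115, 0.1039]
eef_rot: [-0.0, 0.18, 0.984, 0.0]
wrist_force: [0.1, 0.0, 1.0]
opening: 0.677
grasp_force: 0.0
```

Emit:
servo_tool:
  motion:
    - [[0, 0, 0, 0, -1], [0, 0, 0, 0, -1], [0, 0, 0, 0, -1], [0, 0, 0, 0, -1], [0, 0, 0, 0, -1]]

```text
time_s: 10.85
eef_pos: [0.5396, -0.3116, 0.1043]
eef_rot: [0.0, 0.18, 0.984, -0.0]
wrist_force: [0.2, 0.0, 0.6]
opening: 0.996
grasp_force: 0.0
```

Emit:
servo_tool:
  motion:
    - [[0, 0, -2, 0, -1], [0, 0, -5, 0, -1], [0, 0, -9, 0, -1], [0, 0, -13, 0, -1], [0, 0, -14, 0, -1]]

```text
time_s: 11.35
eef_pos: [0.5415, -0.3132, 0.2503]
eef_rot: [0.004, 0.18, 0.984, -0.002]
wrist_force: [1.1, -0.1, 0.8]
opening: 1.003
grasp_force: 0.0
```

Run:
```python
from h import *
from bench import ctrl
delta(ctrl,(.540,-.312,.2))
s=snap(ctrl,'scene','s4')
b=cv2.resize(s['pixels'][140:400,80:480],(800,520),interpolation=2)
cv2.imwrite('pics/crop6.png',b[:,:,::-1])
```

```text
t 11.35 pos [ 0.5415 -0.3132  0.2503] open 1.003 gf 0.0 F [ 1.08 -0.07  0.83]
z [ 0.0069 -0.0059 -1.    ] x [-0.935  0.355 -0.009]
delta cm [0.23 0.07 5.03]
```

View pics/crop6.png

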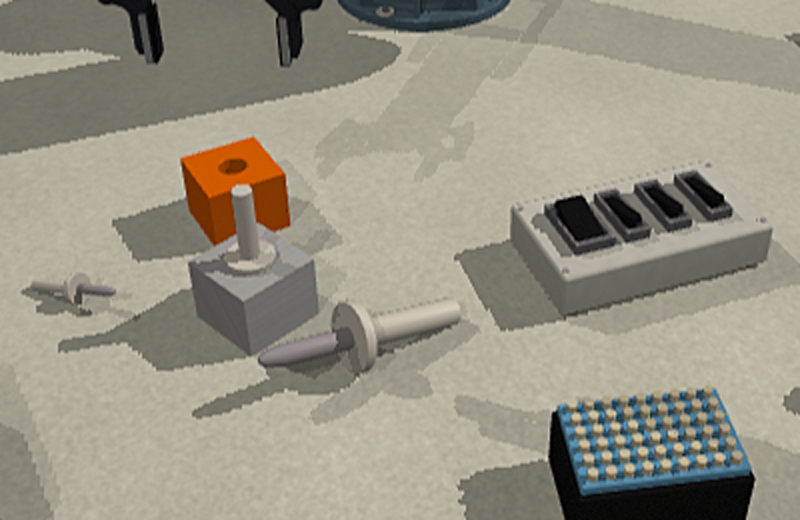

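The stylus stands upright in the grey block at crop (245,230) with its collar seated. The wide rocker at (580,220) is over, and the narrow ones are unchanged.

Emit:
servo_tool:
  motion:
    - [[0, 0, 0, 0, -1], [0, 0, 0, 0, -1], [0, 0, 0, 0, -1]]

```text
time_s: 11.7
eef_pos: [0.5387, -0.3109, 0.2419]
eef_rot: [-0.002, 0.18, 0.984, 0.001]
wrist_force: [0.8, -0.4, -0.3]
opening: 0.997
grasp_force: 0.0
```

```bash
python3 -c "
from bench import ctrl
print(ctrl.hand_in())"
```

```text
the job is handed in; nothing more can be done
None
```

The job is handed in (no verdict returned): the last picture shows the wide rocker over to on, the narrow rockers unchanged, and the stylus upright in its holder and released at about 11.7 s; the two look-alike styli toppled on the table during the run, and I don't know why.

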